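# Lock the turning parts tray on its stand

## Task

With a fingertip, push the round sorting tray round until the notch in its edge is over the upright pin of its stand, then press the tray down until it is fully home on the stand. Do not lift the tray or force it hard, leave the pin in its hole, and leave the things standing around it where they are.

Things in the scene. Friction and masses are not known exactly. Their poses are not given: they have to be found in the camera images.
- tray: round white plastic sorting tray, 200 mm across, with no end stop: turns both ways about its upright axis, stiffly (about 0.12 N m), and stays where left. Origin on that axis at the tray's underside; z up; x points to its notch. Floor 8 mm thick; a thin rim wall round the edge (96 to 100 mm from the axis), 22 mm above the underside; ribs part it into five open compartments.
- rib (a point): top of one of the tray's five upright radial ribs, 65 mm from the axis, 36 degrees counter-clockwise from the notch. Ribs run from the hub to the rim wall at 36, 108, 180, 252 and 324 degrees from the tray's x, 4 mm thick, tops 18 mm above the tray's floor (26 above its underside). A fingertip in a compartment can push a rib to turn the tray.
- hub (a point): centre of the flat top of the solid round hub in the middle of the tray, 52 mm across, 26 mm above the tray's underside: 60 mm above the table at the start, 46 mm when the tray is seated. A good place to press.
- notch (a point): middle of the only notch in the tray's edge, 97 mm from the tray's axis along its x, at the height of the floor's upper face. It goes through rim wall and floor, about 20 mm wide at the edge, narrowing inward, 14 mm deep.
- pin (a point): top of the stand's upright steel dowel pin: 12 mm thick, round-nosed, standing 16 mm deep in its hole, 97 mm from the tray's axis, 32 mm above the table, 12 mm above the stand's dark round base plate (20 mm high, 212 mm across, screwed to the table), where an ear of the plate, 34 mm wide, sticks out to 130 mm from the axis.
- sleeve (a joint): how far the tray is pressed down its spindle, m: 0 at the start (underside 34 mm above the table, 2 mm above the pin), 0.014 seated on the base plate; negative if lifted. It stays where left; pressing takes about 6 N. Unless the notch is over the pin, the pin stops it after 2 to 3 mm; the pin's round nose steers in a notch up to about 4 mm off.
- jar: a glass jar with a metal lid, 85 mm high; loose on the table near the stand; to be left alone.
- cup: a white cup, 90 mm high; loose on the table near the stand; to be left alone.
- tape: a tape core (ring), 96 mm across, 25 mm high; loose on the table near the stand; to be left alone.
- tin: a small tin, 65 mm high; loose on the table near the stand; to be left alone.
- sanding_block: a cork sanding block, 100 x 50 x 32 mm; loose on the table near the stand; to be left alone.
- screwdriver: a screwdriver lying down, 190 mm long; loose on the table near the stand; to be left alone.

How it is judged:
At the end, for the whole second after the job is handed in: the tray is pressed at least 11.5 of its 14 mm down, its notch within 7 mm of the pin (seen from above), and it is at rest (value of joint sleeve above 0.0115 m and horizontal distance between notch and pin below 0.007 m and angular speed of tray below 0.05 rad/s); the robot touches nothing.
It fails at once if the tray is lifted more than 4 mm (value of joint sleeve below -0.004 m).
It fails at once if the tray is pressed or squeezed with more than 45 N (contact force between the fingers and tray above 45 N).
It fails at once if the pin is pulled out or moved more than 10 mm (distance of pin from where it was at the start of the episode above 0.01 m).
It fails at once if a thing beside the stand is moved more than 30 mm (distance of any of jar, cup, tape, tin, sanding_block, screwdriver from where it was at the start of the episode above 0.03 m).
It also fails if it takes over 51 s, if anything falls off the work surface, if the arm or the gripper's body presses on something with over 40 N, if the wrist force passes 120 N, or if a joint passes its speed limit or range.

## Robot

A 7-joint arm with a two-finger parallel gripper is mounted at the origin on the work surface. World frame = base frame: x ahead of the robot, y to its left, z up, the work surface at z = 0. Lengths are in m, angles in rad, forces in N, time in s.
With the tool pointing down it reaches from about 0.4 to 0.85 m from the base axis. Payload 4.4 kg.
Tool frame: the origin (TCP) lies midway between the tips of the shut fingers; the grasp point (between the pads) lies env.grasp_offset behind it (env.grasp_offset is the distance from the TCP to the grasp point, in m); z points along the fingers, y is the line along which they close (so a half turn about z gives the same grasp; the last joint's range is limited). The gripper opens to 94 mm and grips with 3 to 60 N. Pads are 16 mm wide; open, the fingers measure 119 mm over their backs; the gripper's body (75 mm by 177 mm) begins 78 mm behind the grasp point.
Start: joints at [1.27, 0.628, 0.038, 1.517, -0.027, 0.996, -0.02], TCP at [0.151, -0.632, 0.205] pointing down, gripper open.
Joint ranges: [-3.06, 3.06], [-0.37, 2.12], [-1.25, 1.32], [0.18, 2.47], [-1.1, 4.24], [0.23, 1.98], [-2.94, 2.94]. Speed limits (rad/s): [2.57, 2.57, 3.14, 3.14, 3.14, 3.14, 3.14].

## Interface

Orientations are given as a 3x3 rotation matrix whose columns are the frame's x, y, z axes.
In Python, from cell import env, vision gives the robot as it stands.
- The arm moves only by the tool apply_moves, never from a script. Its argument "series" is a list of rows, each a list of 5 numbers: the closure in counts, from 0 (fully open) to 255 (shut), then the shift along the world's x, y, z in m, then the turn about the world's z in rad. In form: [[gripper, x, y, z, yaw], ...]. A call has 1 to 10 rows; each row is the pose to reach, as a shift and turn from the pose commanded when the call began; what a row does not reach only later rows make up. A row lasts 1/8 s, in which the tool goes at most 62.5 mm and 10.7 degrees, less where a joint would pass 70% of its speed; a pose out of reach is approached as far as the arm can. A call with a gripper value outside its range is refused whole. The fingers move at their own pace and stop on an object; "newtons" is the grip in N (left out, the last holds). Time passes only in rows, so rows that repeat a pose let the fingers close. It gives the time, the measured TCP pose, the force, the opening and the grip force at its end, in the units of the state.
- env.state(): the state, without advancing time (a new reading comes with each control period).
- vision.camera(name): name is "scene" or "side" or "wrist"; returns a dict with "color" (420x560x3 uint8, red, green, blue), "fx", "fy", "cx", "cy" (pixels), "k1" (the pictures are not rectified: a ray, as slopes to the right and down, at radius r is drawn at 1 + k1 r^2 times it, then the intrinsics apply), "world_from_camera" (4x4, takes a point from camera to world coordinates). Camera axes: x right, y down, z forward; pixel columns grow to the right and rows downward; lengths in m; the calibration is good to about 2 mm. A picture is of the moment at which its call begins. There is no depth.
- env.job_done(): hands the job in; it is judged then, once.
The state is a dict: "time": time; "joint_positions": joint angles; "qvel": joint speeds; "joint_efforts": joint torques, N m; "tool_pos": TCP position; "ee_rot": TCP orientation; "contact_force": force on the tool from outside, world axes, zero at the start; "moment": the same for the moment, N m; "opening": finger opening in m; "grip_force": force on a finger pad.
Only numpy, scipy, OpenCV 4.12 (cv2) and the standard library are available. Lean on these libraries where they do the work, as an engineer would, in place of code of your own. Each camera call takes 0.05 s, during which the arm holds its last target. There are 200 camera calls.

## Working session

There is one attempt and no reset: what is moved stays moved. The work goes in short steps, Python scripts to look and compute and a tool call to move; the robot and the scene stay as the last step left them, time stands still between calls to the robot, and variables do not carry over. Pictures are saved under pics/ and viewed, at most 10 in all, crops included, and the job is handed in when it is done.

Besides the shell and the picture viewer there is one more tool, called after "Call:" as a command line: name --pt "numbers of a row" for each row, then --argument value for the rest. apply_moves: Moves the arm, as the interface text tells. Its arguments: {"type":"object","properties":{"series":{"type":"array"},"newtons":{"type":"number"}},"required":["series"]}

```bash
mkdir -p pics; cat > h.py <<'E'
import numpy as np, cv2
from cell import env, vision
def grab(n,f):
    c=vision.camera(n); cv2.imwrite(f'pics/{f}.png',c['color'][:,:,::-1]); 
    np.savez(f'pics/{f}.npz',**{k:np.array(v) for k,v in c.items()}); return c
def load(f): return dict(np.load(f'pics/{f}.npz'))
def K(c): return np.array([[c['fx'],0,c['cx']],[0,c['fy'],c['cy']],[0,0,1]],float),np.array([c['k1'],0,0,0],float)
def ray(c,uv):
    k,d=K(c); p=cv2.undistortPoints(np.array(uv,float).reshape(-1,1,2),k,d)[:,0]
    T=np.array(c['world_from_camera']); return T[:3,3],np.c_[p,np.ones(len(p))]@T[:3,:3].T
def plane(c,uv,z):
    o,d=ray(c,uv); return o+d*((z-o[2])/d[:,2])[:,None]
def proj(c,P):
    k,d=K(c); T=np.linalg.inv(np.array(c['world_from_camera']))
    return cv2.projectPoints(np.array(P,float).reshape(-1,1,3),cv2.Rodrigues(T[:3,:3])[0],T[:3,3],k,d)[0][:,0]
E
python3 - <<'E'
from h import *
a=[grab(n,n+'0') for n in('scene','side')]
w=grab('wrist','wrist0')
for c in a+[w]: print(np.round(c['world_from_camera'],3).tolist(),c['fx'],c['k1'])
print(env.state(),env.grasp_offset)
E
```

```text
[[0.861, 0.287, -0.42, 0.959], [0.508, -0.52, 0.687, -0.52], [-0.021, -0.804, -0.594, 0.602], [0.0, 0.0, 0.0, 1.0]] 429.1485242871805 -0.05945847308496961
[[-0.961, -0.16, 0.224, 0.304], [-0.275, 0.526, -0.805, 1.177], [0.011, -0.835, -0.55, 0.832], [0.0, 0.0, 0.0, 1.0]] 534.9018963180515 0.045131948696331796
[[0.234, -0.936, -0.263, 0.227], [-0.972, -0.226, -0.061, -0.612], [-0.002, 0.27, -0.963, 0.383], [0.0, 0.0, 0.0, 1.0]] 306.29684373313586 -0.07115040647104186
{'time': 0.15, 'joint_positions': array([ 1.27018245,  0.62909524,  0.03846101,  1.51812076, -0.02698564,
        0.99631527, -0.02000748]), 'qvel': array([ 0.0005687 , -0.00308257, -0.00175681, -0.00317129,  0.00054671,
        0.00080632,  0.00074574]), 'joint_efforts': array([ 1.46503422e-03, -5.50087237e+01,  1.14474311e+00, -1.86816019e+01,
       -5.22386224e-02,  2.09096982e-02,  8.25579605e-05]), 'tool_pos': array([ 0.1511337 , -0.63166801,  0.20479612]), 'ee_rot': array([[ 9.72559860e-01,  2.32652515e-01, -3.53425768e-04],
       [ 2.32652782e-01, -9.72558888e-01,  1.37574865e-03],
       [-2.36559887e-05, -1.42022340e-03, -9.99998991e-01]]), 'contact_force': array([ 0.62957679,  0.00603502, -0.43939008]), 'moment': array([ 0.03006451, -0.05784643, -0.027444  ]), 'grip_force': 0.0, 'opening': 0.09390857629725048} 0.0188
```

View pics/scene0.png

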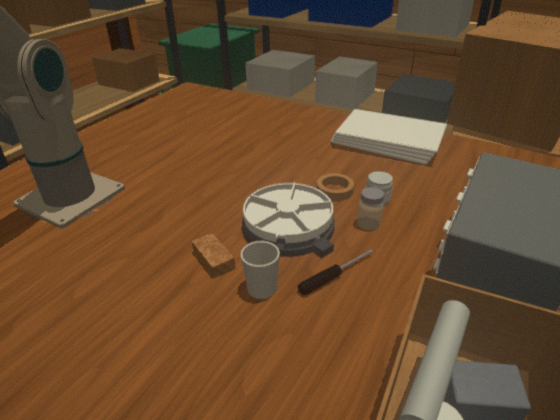

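View pics/side0.png

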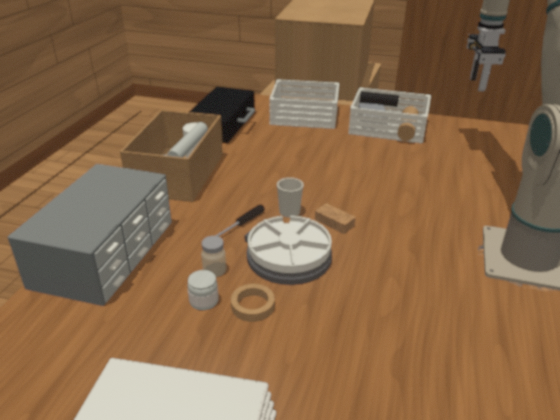

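The scene view shows the tray at about (289,212) with its hub at (288,206), the notch near (280,240) and the ear with the pin near (322,244). In the side view the tray is at (289,245) with its hub at (289,240). I'll zoom in next.

```bash
python3 - <<'E'
from h import *
a=load('scene0')['color'][165:275,225:385,::-1]; b=load('side0')['color'][190:300,220:380,::-1]
s=lambda x:cv2.resize(x,None,fx=5,fy=5,interpolation=cv2.INTER_CUBIC)[:, :]
cv2.imwrite('pics/c1.png',s(a)); cv2.imwrite('pics/c2.png',s(b))
A=load('scene0');B=load('side0')
for z in (.06,): print(plane(A,[[288,206]],z),plane(B,[[290,241]],z))
print(plane(A,[[322,245],[280,240]],.03))
E
```

```text
[[0.57092969 0.16135676 0.06      ]] [[0.56084185 0.17837825 0.06      ]]
[[0.68083782 0.10936917 0.03      ]
 [0.59648736 0.0812674  0.03      ]]
```

View pics/c1.png

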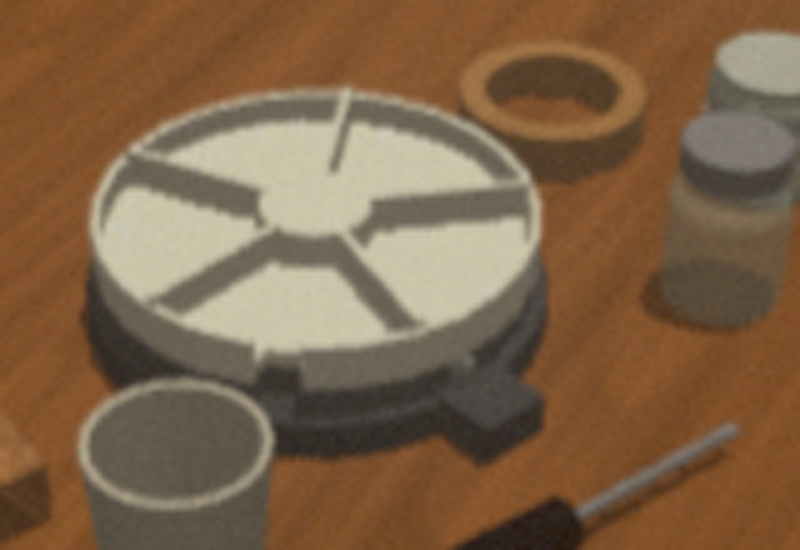

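View pics/c2.png

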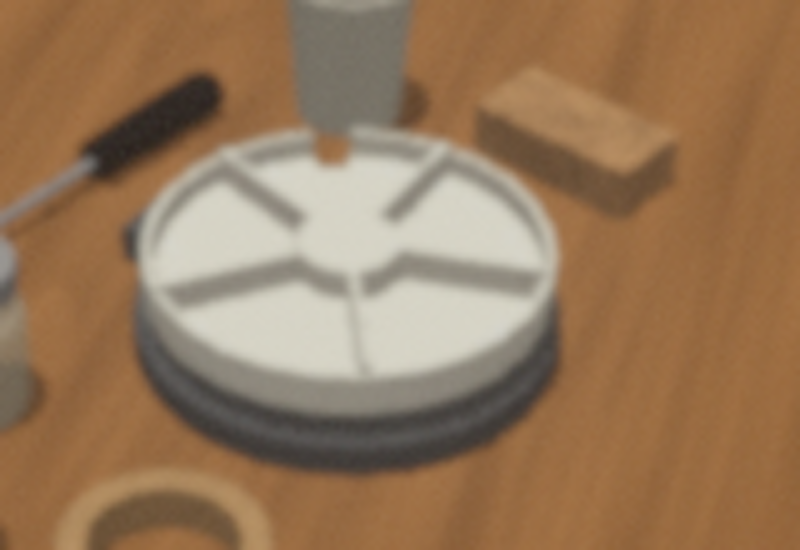

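The scene crop puts the notch gap at crop (280,358), the pin nose at (463,360) and the hub at (315,200). The side crop puts the hub at (350,235) and the notch gap at (332,148). Next I'll fit the axis, notch angle and pin angle.

```bash
cat >> h.py <<'E'
def angs(P,c): d=np.atleast_2d(P)[:,:2]-c; return np.round(np.degrees(np.arctan2(d[:,1],d[:,0])),1),np.round(np.hypot(*d.T),4)
E
python3 - <<'E'
from h import *
from scipy.optimize import least_squares
A=load('scene0');B=load('side0')
a=lambda p:np.array(p)/5+[225,165]-.4
b=lambda p:np.array(p)/5+[220,190]-.4
pa=plane(A,a([[91,212],[160,130],[318,90],[450,112],[540,205]]),.056)
pb=plane(B,b([[142,245],[200,160],[300,133],[420,133],[510,170],[556,245]]),.056)
for P in (pa,pb,np.r_[pa,pb]):
    r=least_squares(lambda c:np.hypot(*(P[:,:2]-c).T)-.1,[.57,.17]); print(r.x,np.round(r.fun*1e3,1))
c=r.x
print('hub',plane(A,a([[315,200]]),.06),plane(B,b([[350,235]]),.06))
print('notchA',angs(plane(A,a([[280,358]]),.042),c),angs(plane(B,b([[332,150]]),.045),c))
print('pin',angs(plane(A,a([[463,360]]),.030),c),'ear',angs(plane(A,a([[495,395]]),.02),c), plane(A,a([[463,360]]),.030))
print('ribsA',angs(plane(A,a([[345,90],[132,152],[160,302],[410,325],[525,185]]),.06),c))
print('ribsB',angs(plane(B,b([[228,155],[445,148],[540,278],[362,370],[170,295]]),.06),c))
E
```

```text
[0.56831391 0.16615093] [ 1.2 -1.3 -0.1  1.3 -0.6]
[0.56617348 0.16078531] [ 1.6  1.8 -3.5  1.1  2.1 -0.1]
[0.56722556 0.16324367] [-1.2 -1.7  1.9  4.3  1.9 -0.2  1.9 -2.   3.7  4.7  1.6]
hub [[0.56745774 0.16570349 0.06      ]] [[0.56646086 0.16148213 0.06      ]]
notchA (array([-69.2]), array([0.089])) (array([-70.]), array([0.0962]))
pin (array([-20.]), array([0.0986])) ear (array([-18.7]), array([0.1158])) [[0.65984098 0.12948148 0.03      ]]
ribsA (array([ 110. , -177.4, -101.7,  -36.1,   37.1]), array([0.0965, 0.0932, 0.0964, 0.0979, 0.0966]))
ribsB (array([ -33. , -107.3,  176.9,  109. ,   45.4]), array([0.0913, 0.0921, 0.0966, 0.1017, 0.0965]))
```

Axis is at about (0.567, 0.1635), notch at about -70°, pin at about -20°. The tray needs about +50° (CCW), by pushing the -34° rib from the notch compartment. First move goes around the base.

Call:
apply_moves --pt "255 0.03 0.02 0 0" --pt "255 0.07 0.06 0 0" --pt "255 0.11 0.1 0 0.05" --pt "255 0.15 0.14 0 0.1" --pt "255 0.19 0.18 0 0.15" --pt "255 0.23 0.22 0 0.2" --pt "255 0.27 0.26 0 0.25" --pt "255 0.3 0.29 0 0.3" --pt "255 0.32 0.34 0 0.32" --pt "255 0.34 0.38 0 0.32" --newtons 15

```text
time: 1.4
tool_pos: [0.4918, -0.25, 0.2052]
ee_rot: [[0.849, 0.528, -0.0], [0.528, -0.849, 0.001], [0.0, -0.001, -1.0]]
contact_force: [0.1, -0.4, 0.7]
opening: 0.0002
grip_force: 0.0
```

Call:
apply_moves --pt "255 0.01 0.03 0 0" --pt "255 0.02 0.07 0 0" --pt "255 0.03 0.12 0 0" --pt "255 0.045 0.17 0 0" --pt "255 0.06 0.22 0 0" --pt "255 0.075 0.27 0 0" --pt "255 0.09 0.31 0 0" --pt "255 0.1 0.34 0 0" --pt "255 0.108 0.361 0 0" --pt "255 0.108 0.361 0 0"

```text
time: 2.65
tool_pos: [0.5993, 0.1103, 0.2051]
ee_rot: [[0.849, 0.529, -0.0], [0.529, -0.849, 0.001], [0.0, -0.001, -1.0]]
contact_force: [0.4, -0.2, 0.4]
opening: 0.0008
grip_force: 0.0
```

```bash
python3 - <<'E'
from h import *
c=grab('wrist','w1'); s=env.state(); print(s['tool_pos'],s['joint_positions'],s['contact_force'])
P=[[.567,.1635,.06]]+[[.567+.097*np.cos(np.radians(t)),.1635+.097*np.sin(np.radians(t)),z] for t,z in((-70,.042),(-20,.03),(-34,.06))]
print(proj(c,P))
E
```

```text
[0.59900483 0.10825785 0.20513979] [-0.17346222  0.56874122 -0.08276938  1.63616162  0.0560272   0.93992376
 -1.29212821] [0.6871009  0.01813038 0.18085984]
[[225.27391425 194.20249793]
 [310.46963029 207.46927688]
 [294.96566327 136.70502342]
 [307.51423871 157.83079294]]
```

View pics/w1.png

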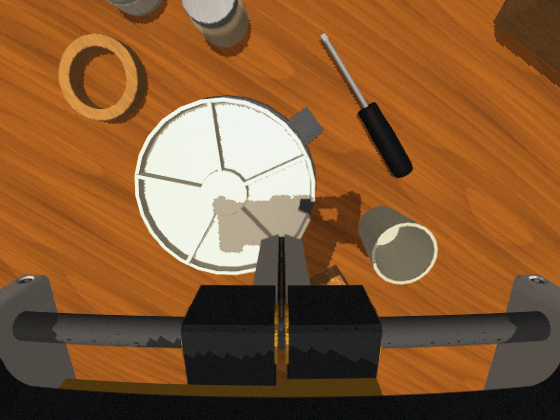

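The wrist picture shows the hub at (224,192), the notch at (306,206), the ear at (305,126) and the target rib's rim end at (304,156). These agree with the predictions to within 2–4 px. The fingertips are over the notch compartment, so I'll lower them into it.

Call:
apply_moves --pt "255 0.002 0.001 -0.03 0" --pt "255 0.002 0.001 -0.07 0" --pt "255 0.002 0.001 -0.11 0" --pt "255 0.002 0.001 -0.135 0" --pt "255 0.002 0.001 -0.145 0" --pt "255 0.002 0.001 -0.151 0" --pt "255 0.002 0.001 -0.155 0" --pt "255 0.002 0.001 -0.155 0"

```text
time: 3.7
tool_pos: [0.6016, 0.1098, 0.051]
ee_rot: [[0.85, 0.527, 0.001], [0.527, -0.85, 0.0], [0.001, 0.0, -1.0]]
contact_force: [0.1, -0.1, 0.5]
opening: 0.0002
grip_force: 0.0
```

```bash
python3 - <<'E'
from h import *
c0=np.array([.567,.1635]); p=env.state()['tool_pos']; print(p,angs(p,c0),env.state()['contact_force'])
# arc from commanded-ish start pose at -58 deg r .063; yaw follows
r=.063;t0=-58
for t in range(-58,12,4):
    d=c0+r*np.array([np.cos(np.radians(t)),np.sin(np.radians(t))])-p[:2]
    print(t,np.round(d,3),round(np.radians(t-t0),2))
E
```

```text
[0.60159035 0.10979896 0.0510025 ] (array([-57.2]), array([0.0639])) [ 0.05708422 -0.14801865  0.45034108]
-58 [-0.001  0.   ] 0.0
-54 [0.002 0.003] 0.07
-50 [0.006 0.005] 0.14
-46 [0.009 0.008] 0.21
-42 [0.012 0.012] 0.28
-38 [0.015 0.015] 0.35
-34 [0.018 0.018] 0.42
-30 [0.02  0.022] 0.49
-26 [0.022 0.026] 0.56
-22 [0.024 0.03 ] 0.63
-18 [0.025 0.034] 0.7
-14 [0.027 0.038] 0.77
-10 [0.027 0.043] 0.84
-6 [0.028 0.047] 0.91
-2 [0.028 0.052] 0.98
2 [0.028 0.056] 1.05
6 [0.028 0.06 ] 1.12
10 [0.027 0.065] 1.19
```

Call:
apply_moves --pt "255 0.003 0.003 0 0.07" --pt "255 0.006 0.005 0 0.14" --pt "255 0.009 0.008 0 0.21" --pt "255 0.012 0.012 0 0.28" --pt "255 0.015 0.015 0 0.35" --pt "255 0.018 0.018 0 0.42" --pt "255 0.02 0.022 0 0.49" --pt "255 0.022 0.026 0 0.56" --pt "255 0.024 0.03 0 0.63" --pt "255 0.024 0.03 0 0.63"

```text
time: 4.95
tool_pos: [0.6257, 0.1391, 0.0511]
ee_rot: [[0.377, 0.926, 0.001], [0.926, -0.377, -0.001], [-0.0, 0.001, -1.0]]
contact_force: [0.3, -2.4, 0.6]
opening: 0.0003
grip_force: 1.0
```

```bash
python3 - <<'E'
from h import *
c0=np.array([.567,.1635]); s=env.state();p=s['tool_pos']; print(p,angs(p,c0),s['contact_force'],s['joint_positions'])
E
```

```text
[0.62573003 0.13905855 0.05112362] (array([-22.6]), array([0.0636])) [ 0.32023951 -2.41134001  0.63286045] [-0.12218399  0.81053323 -0.2378174   1.66148156  0.26938052  0.70121393
 -0.88255385]
```

Call:
apply_moves --pt "255 0.001 0.004 0 0.07" --pt "255 0.003 0.008 0 0.14" --pt "255 0.003 0.013 0 0.21" --pt "255 0.004 0.017 0 0.28" --pt "255 0.004 0.022 0 0.35" --pt "255 0.004 0.024 0 0.39" --pt "255 0.004 0.024 0 0.39"

```text
time: 5.82
tool_pos: [0.63, 0.1637, 0.051]
ee_rot: [[-0.003, 1.0, 0.001], [1.0, 0.003, 0.0], [0.0, 0.001, -1.0]]
contact_force: [1.9, -1.6, 1.2]
opening: 0.0003
grip_force: 1.1
```

```bash
python3 - <<'E'
from h import *
c0=np.array([.567,.1635]); s=env.state();p=s['tool_pos']; print(p,angs(p,c0),s['contact_force'])
A=grab('scene','s2');B=grab('side','d2')
s=lambda x:cv2.resize(x[:,:,::-1],None,fx=4,fy=4,interpolation=cv2.INTER_CUBIC)
a=s(A['color'][175:265,240:340]);b=s(B['color'][205:295,240:340])
cv2.imwrite('pics/c3.png',np.hstack([a,b]))
E
```

```text
[0.62999912 0.16369304 0.0509515 ] (array([0.2]), array([0.063])) [ 1.93024062 -1.60466656  1.21094835]
```

View pics/c3.png

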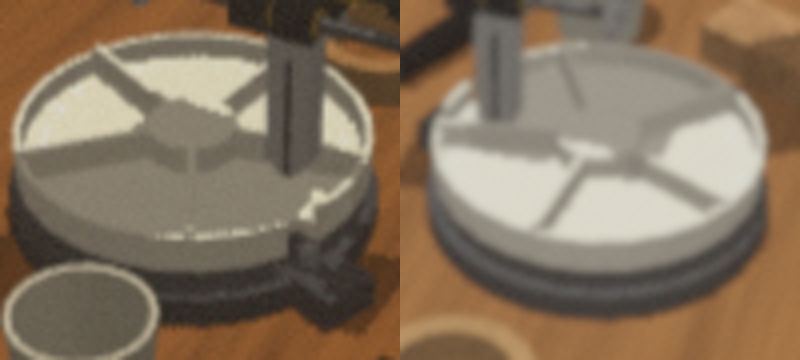

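Left half (scene): the notch is now at crop (303,240), beside the ear. The ribs end at crop (100,47), (15,155) and (192,238). Right half (side): the ribs end at (545,228), (715,205) and (730,95).

```bash
python3 - <<'E'
from h import *
A=load('scene0');B=load('side0')
a=lambda p:np.array(p,float)/4+[240,175]-.4
b=lambda p:(np.array(p,float)-[400,0])/4+[240,205]-.4
for c0 in ([.567,.1635],[.568,.166],[.566,.161]):
    c0=np.array(c0)
    print(c0,'A',angs(plane(A,a([[100,47],[15,155],[192,238]]),.06),c0)[0],'notch',angs(plane(A,a([[303,240]]),.042),c0),'B',angs(plane(B,b([[545,228],[715,205],[730,95],[565,55]]),.06),c0)[0])
    print(' ear mids', angs(plane(A,np.array([[463,360],[495,395],[515,403]])/5+[225,165]-.4,.02),c0))
E
```

```text
[0.567  0.1635] A [ 153.4 -132.6  -59.7] notch (array([-25.1]), array([0.1025])) B [  87.6  148.7 -139.5  -59.7]
 ear mids (array([-14.5, -18.8, -17.6]), array([0.0905, 0.1161, 0.1255]))
[0.568 0.166] A [ 155.  -132.   -60.9] notch (array([-26.6]), array([0.1027])) B [  88.1  150.3 -138.7  -61.2]
 ear mids (array([-16.2, -20.1, -18.9]), array([0.0902, 0.116 , 0.1253]))
[0.566 0.161] A [ 151.8 -133.1  -58.6] notch (array([-23.6]), array([0.1023])) B [  87.1  147.2 -140.3  -58.2]
 ear mids (array([-12.8, -17.4, -16.4]), array([0.0909, 0.1163, 0.1257]))
```

```bash
python3 - <<'E'
from h import *
c=load('w1'); im=c['color']
sub=im[100:150,285:330].astype(int); hsv=cv2.cvtColor(im,cv2.COLOR_RGB2HSV)
m=(hsv[...,1]<70)&(hsv[...,2]<140)&(hsv[...,2]>25); m[:100]=0;m[150:]=0;m[:,:288]=0;m[:,330:]=0
n,l,st,ce=cv2.connectedComponentsWithStats(m.astype(np.uint8)); i=1+np.argmax(st[1:,4]); print(st[i],ce[i])
P=np.argwhere(l==i)[:,::-1]; rect=cv2.minAreaRect(P.astype(np.float32)); box=cv2.boxPoints(rect); print(rect)
for c0 in ([.567,.1635],[.568,.165]):
    w=plane(c,box,.02); print(np.round(w,3).tolist(),angs(w,c0), angs(plane(c,[ce[i]],.02),c0), 'notch',angs(plane(c,[[306,206]],.036),c0),'rib',angs(plane(c,[[304,156],[212,100],[138,176],[192,262]],.06),c0),'hub',plane(c,[[224,192]],.06))
E
```

```text
[288 107  36  43 743] [304.79273217 126.23553163]
((306.183837890625, 128.50271606445312), (35.29029846191406, 26.026599884033203), 53.97262954711914)
[[0.666, 0.148, 0.02], [0.693, 0.137, 0.02], [0.679, 0.099, 0.02], [0.651, 0.11, 0.02]] (array([ -8.8, -11.9, -29.9, -32.3]), array([0.1003, 0.1291, 0.1296, 0.1   ])) (array([-19.1]), array([0.1132])) notch (array([-70.6]), array([0.0924])) rib (array([ -32. ,   37.3,  109.8, -176. ]), array([0.0944, 0.0986, 0.0969, 0.0922])) hub [[0.5684138  0.16588509 0.06      ]]
[[0.666, 0.148, 0.02], [0.693, 0.137, 0.02], [0.679, 0.099, 0.02], [0.651, 0.11, 0.02]] (array([ -9.7, -12.6, -30.6, -33.3]), array([0.0996, 0.1284, 0.1295, 0.0999])) (array([-20.]), array([0.1128])) notch (array([-71.5]), array([0.0935])) rib (array([ -33.1,   37. ,  110.7, -175.1]), array([0.0944, 0.0969, 0.0959, 0.0933])) hub [[0.5684138  0.16588509 0.06      ]]
```

Ear and pin are at about -20.5°, the notch at about -26°. Next: push about 5.5° more, back off, lift and look.

Call:
apply_moves --pt "255 0 0.003 0 0.05" --pt "255 0 0.0055 0 0.09" --pt "255 0 0.0055 0 0.09" --pt "255 0.001 -0.004 0 0.09" --pt "255 0 -0.01 0 0.05" --pt "255 0 -0.01 0.03 0" --pt "255 -0.01 -0.01 0.07 0" --pt "255 -0.03 -0.01 0.11 0" --pt "255 -0.06 -0.01 0.14 0" --pt "255 -0.06 -0.01 0.14 0"

```text
time: 7.18
tool_pos: [0.5686, 0.1546, 0.1929]
ee_rot: [[-0.004, 1.0, 0.003], [1.0, 0.004, 0.001], [0.001, 0.003, -1.0]]
contact_force: [0.0, -0.6, 0.4]
opening: 0.0006
grip_force: 0.0
```

```bash
python3 - <<'E'
from h import *
c=grab('wrist','w2'); s=env.state(); print(s['tool_pos'],s['contact_force'])
c0=np.array([.568,.165])
q=proj(c,[[.568,.165,.06]]+[[.568+r*np.cos(np.radians(t)),.165+r*np.sin(np.radians(t)),z] for t,r,z in((-20.5,.097,.032),(15.5,.098,.06))]); print(q)
u,v=map(int,q[1]); u=min(max(u,75),485);v=min(max(v,75),345)
cv2.imwrite('pics/w2c.png',cv2.resize(c['color'][v-75:v+75,u-75:u+75,::-1],None,fx=4,fy=4,interpolation=cv2.INTER_CUBIC)); print(u-75,v-75)
E
```

```text
[0.56921435 0.15379132 0.19139865] [-0.10134197 -0.15473764  0.01121688]
[[280.32843345 189.00752674]
 [358.25724178 212.77893718]
 [372.50801089 164.6455232 ]]
283 137
```

View pics/w2.png

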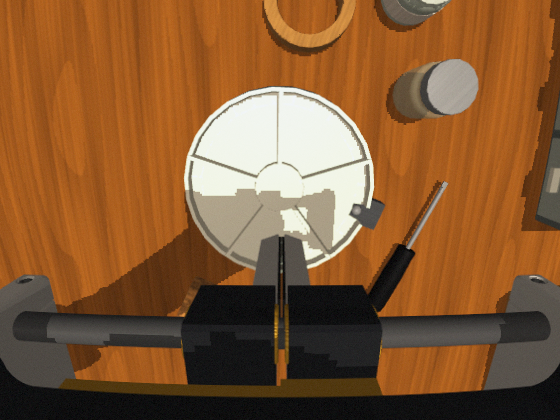

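View pics/w2c.png

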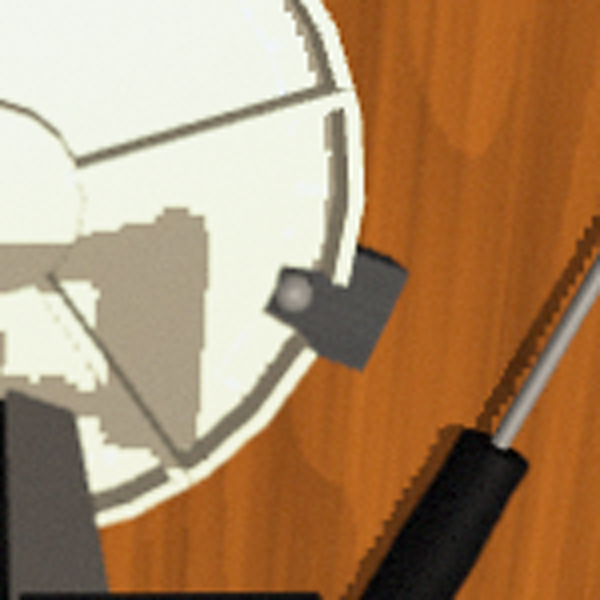

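The crop shows the pin's bright nose at crop (293,293) inside the notch. The floor corners of the notch are at about (285,268) and (268,310), and the rib ends at (345,92) and (178,475). I'll check the remaining angle.

```bash
python3 - <<'E'
from h import *
c=load('w2'); f=lambda p:np.array(p,float)/4+[283,137]-.4
im=c['color']
for c0 in ([.568,.165],):
    c0=np.array(c0)
    print('hub',plane(c,[[280,187]],.06),'pin',angs(plane(c,f([[293,293]]),.031),c0))
    print('notch corners',angs(plane(c,f([[285,268],[268,310]]),.042),c0),'rim',angs(plane(c,f([[345,285],[305,345]]),.056),c0))
    w=plane(c,np.r_[f([[345,92],[178,475]]),[[279,90],[189,155],[228,258]]],.06); a=angs(w,c0); print('ribs',a)
    # circle from rib ends
    r=cv2.minEnclosingCircle(w[:,:2].astype(np.float32)); print(r)
    e=np.array(r[0]); print('with c',e,angs(w,e)[0],angs(plane(c,f([[293,293]]),.031),e),angs(plane(c,f([[285,268],[268,310]]),.042),e)[0])
E
```

```text
hub [[0.56764838 0.16713152 0.06      ]] pin (array([-19.2]), array([0.0932]))
notch corners (array([-13.8, -22.5]), array([0.0848, 0.0849])) rim (array([-12.4, -23.9]), array([0.0978, 0.094 ]))
ribs (array([  19.1,  -55.1,   91. ,  159.4, -126.3]), array([0.0955, 0.0914, 0.0978, 0.0994, 0.0977]))
((0.5659331679344177, 0.16582481563091278), 0.09731098264455795)
with c [0.56593317 0.16582482] [  18.3  -54.4   89.8  159.4 -125. ] (array([-19.3]), array([0.0955])) [-14.  -22.5]
```

Notch is at about -18.3° and the pin at about -19.3°, a 1.8 mm offset that the pin's nose will steer in. Now to press on the hub.

Call:
apply_moves --pt "255 -0.002 0.006 -0.02 0" --pt "255 -0.002 0.012 -0.05 0" --pt "255 -0.002 0.012 -0.09 0" --pt "255 -0.002 0.012 -0.115 0" --pt "255 -0.002 0.012 -0.125 0" --pt "255 -0.002 0.012 -0.13 0" --pt "255 -0.002 0.012 -0.133 0" --pt "255 -0.002 0.012 -0.135 0" --pt "255 -0.002 0.012 -0.135 0"

```text
time: 8.35
tool_pos: [0.5678, 0.1658, 0.0564]
ee_rot: [[-0.004, 1.0, 0.001], [1.0, 0.004, 0.0], [0.0, 0.001, -1.0]]
contact_force: [-0.5, -0.1, -1.1]
opening: 0.0007
grip_force: 0.0
```

Call:
apply_moves --pt "255 0 0 -0.0015 0" --pt "255 0 0 -0.003 0" --pt "255 0 0 -0.0045 0" --pt "255 0 0 -0.006 0" --pt "255 0 0 -0.006 0"

```text
time: 8.98
tool_pos: [0.5679, 0.1659, 0.0504]
ee_rot: [[-0.004, 1.0, 0.001], [1.0, 0.004, 0.0], [0.0, 0.001, -1.0]]
contact_force: [-1.8, -0.5, 5.6]
opening: 0.0006
grip_force: 2.6
```

Call:
apply_moves --pt "255 0 0 -0.0015 0" --pt "255 0 0 -0.003 0" --pt "255 0 0 -0.004 0" --pt "255 0 0 -0.005 0" --pt "255 0 0 -0.005 0"

```text
time: 9.6
tool_pos: [0.5679, 0.1659, 0.0462]
ee_rot: [[-0.004, 1.0, 0.002], [1.0, 0.004, -0.0], [-0.0, 0.002, -1.0]]
contact_force: [-3.1, -1.8, 11.9]
opening: 0.0009
grip_force: 6.2
```

Call:
apply_moves --pt "255 0 0 -0.0005 0" --pt "255 0 0 -0.001 0" --pt "255 0 0 -0.001 0"

```text
time: 9.98
tool_pos: [0.5679, 0.1659, 0.0461]
ee_rot: [[-0.004, 1.0, 0.002], [1.0, 0.004, -0.0], [-0.0, 0.002, -1.0]]
contact_force: [-5.3, -2.5, 19.7]
opening: 0.0002
grip_force: 9.7
```

Hard stop at 0.046 m, so the tray is home. I'll withdraw and check.

Call:
apply_moves --pt "255 0 0 0.01 0" --pt "255 0 0 0.03 0" --pt "255 0 0 0.07 0" --pt "255 -0.02 -0.01 0.11 0" --pt "255 -0.04 -0.02 0.15 0" --pt "255 -0.04 -0.02 0.15 0" --pt "255 -0.04 -0.02 0.15 0"

```text
time: 10.85
tool_pos: [0.5277, 0.1458, 0.1933]
ee_rot: [[-0.004, 1.0, 0.001], [1.0, 0.004, 0.0], [0.0, 0.001, -1.0]]
contact_force: [-0.1, -0.3, 0.0]
opening: 0.0005
grip_force: 0.0
```

```bash
python3 - <<'E'
from h import *
A=grab('scene','s3');c=grab('wrist','w3'); s=env.state(); print(s['tool_pos'],s['contact_force'])
a=cv2.resize(A['color'][165:275,225:385,::-1],None,fx=2.5,fy=2.5,interpolation=cv2.INTER_CUBIC)
u,v=map(int,proj(c,[[.66,.132,.04]])[0]); u=min(max(u,80),480);v=min(max(v,55),365)
b=cv2.resize(c['color'][v-55:v+55,u-80:u+80,::-1],None,fx=2.5,fy=2.5)
cv2.imwrite('pics/c5.png',np.hstack([a,b]))
E
```

```text
[0.52717645 0.14584126 0.19229899] [ 0.36960266 -0.43409424  0.87270006]
```

View pics/c5.png

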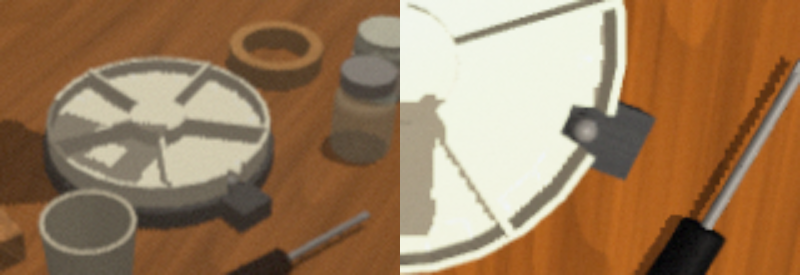

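The tray sits flat on the base. The pin is centred in the notch at about (587,130) in the right half, and the neighbouring things are where they were.

```bash
python3 -c "
from cell import env
print(env.job_done())"
```

```text
the job is handed in; nothing more can be done
None
```

The tray was turned until its notch was over the pin and pressed to the hard stop (hub at 46 mm, about 20 N measured); the last pictures show the pin centred in the notch and the things in view in place, and the job is handed in, with no verdict returned.

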